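# Load the battery carrier and hold it up level

### The arm

A 6-joint arm with a two-finger parallel gripper is mounted at the origin on the work surface. World frame = base frame: x ahead of the robot, y to its left, z up, the work surface at z = 0. Lengths are in mm, angles in degrees, forces in N, time in s.
With the tool pointing down it reaches from about 325 to 775 mm from the base axis. Payload 9.3 kg.
Tool frame: the origin (TCP) lies midway between the tips of the shut fingers; the grasp point (between the pads) lies 19 mm behind it; z points along the fingers, y is the line along which they close (so a half turn about z gives the same grasp; the last joint's range is limited). The gripper opens to 85 mm and grips with 20 to 120 N. Pads are 22 mm wide; open, the fingers measure 114 mm over their backs; the gripper's body (76 mm by 85 mm) begins 54 mm behind the grasp point. The pads swing forward as they close: fully open they stand 13 mm farther back than shut.
Start: joints at [64.824, 14.817, 1.232, 76.415, 0, 81.257], TCP at [155.588, 527.531, 231.279] pointing down, gripper open.
Joint ranges: [-174.27, 174.27], [-52.1, 104.24], [-59.71, 78.15], [-110.17, 111.67], [-87.03, 83.33], [-180, 180]. Speed limits (degrees/s): [127.2, 127.2, 159.86, 180, 180, 180].

### API

Orientations are given as [roll, pitch, yaw] about the fixed x, y, z axes, in that order (R = Rz(yaw) Ry(pitch) Rx(roll)).
In Python, from station import arm, vision, order gives the robot as it stands.
- The arm moves only by the tool drive_tool, never from a script. Its argument "rows" is a list that holds one entry, the list of rows, each a list of 7 numbers: the opening in per cent of the stroke, from 0 (shut) to 100 (fully open), then the shift along the tool's x, y, z in units of 30 mm (1.0 is 30 mm), then the turn, a rotation vector about the tool's x, y, z in units of 5 degrees (1.0 is 5 degrees). In form: [[[hand, dx, dy, dz, ax, ay, az], ...]]. A call has 1 to 10 rows; each row is the pose to reach, as a shift and turn from the pose commanded when the call began, along the tool's axes at that moment; what a row does not reach only later rows make up. A row lasts 1/12 s, in which the tool goes at most 41.7 mm and 7.16 degrees, less where a joint would pass 70% of its speed; a pose out of reach is approached as far as the arm can. A call with a gripper value outside its range is refused whole. The fingers move at their own pace and stop on an object; the grip force is fixed at half the most. Time passes only in rows, so rows that repeat a pose let the fingers close. It gives the time, the measured TCP pose, the force, the opening and the grip force at its end, in the units of the state.
- arm.read_state(): the state, without advancing time (a new reading comes with each control period).
- vision.camera(name): name is "side" or "top"; returns a dict with "color" (420x560x3 uint8, red, green, blue), "z_map" (420x560 float32, mm along the optical axis (not along the pixel's ray), 0 where there is no reading), "fx", "fy", "cx", "cy" (pixels), "xyz" and "orientation" of the camera in the world. Camera axes: x right, y down, z forward; pixel columns grow to the right and rows downward; lengths in mm; the calibration is good to about 2 mm. A picture is of the moment at which its call begins.
- order.hand_in(): hands the job in; it is judged then, once.
The state is a dict: "t": time; "qpos": joint angles; "joint_velocities": joint speeds; "joint_efforts": joint torques, N m; "tool_pos": TCP position; "orientation": TCP orientation; "force": force on the tool from outside, world axes, zero at the start; "ft_torque": the same for the moment, N m; "opening": finger opening in mm; "grasp_force": force on a finger pad.
Only numpy, scipy, OpenCV 4.12 (cv2) and the standard library are available. Lean on these libraries where they do the work, as an engineer would, in place of code of your own. Each camera call takes 0.05 s, during which the arm holds its last target. There are 200 camera calls.

### The job

Take the loose stepped battery pack from the shelf and press it fully home into the empty pocket of the carrier while the carrier stands on the shelf, until its shoulder is flush on the rim; a stiff pad in the pocket resists, so its own weight is not enough. Then take the carrier by its bar handle, lift it about 10 cm clear of the shelf with both packs in it, keeping it level all the way, and finish while still holding it there, level and still, carried by the gripper alone. Leave the other things on the shelf where they are.

Things in the scene. Friction and masses are not known exactly. Their poses are not given: they have to be found in the camera images.
- pack_mid (a point): Centre of the loose stepped battery pack: black plastic, 85 mm tall, 0.16 kg, upright on the shelf. From below: plug 34 x 54 mm, 41 mm tall; shoulder plate 46 x 66 mm, 41 to 49 mm up; head 36 x 52 mm, 49 to 85 mm up. This point is 42.5 mm up. x runs along the short sides, y the long, z up; same after half a turn. Grip the head across its 36 mm, fingertips above the shoulder.
- seat (a point): Over the carrier's empty pocket, 1.5 mm above the rim, 75 mm from the handle along carrier +y: pack_mid lies here, axes parallel (or half a turn round), when home, shoulder on rim. Pocket 38 x 58 mm (x, y), 3 mm chamfer, 2 mm play each side. A pad stops the plug 7 to 10 mm short of home; a push of 7 to 10 N slides it down and it stays. Fingers closing along x clear the handle.
- pad (a joint): How far the pad in the empty pocket has been pushed down (m): 0 to 0.003 at the start, about 0.010 when the pack is home.
- carrier_handle (a point): Centre of the carrier's bar handle: straight bar along the carrier's x, 14 mm wide (y), 18 mm high, 92 mm free between two end posts; centre 135 mm above the carrier's underside, 85 mm above its rim. Site axes are the carrier's, z up. It lies over the centre of mass when both packs are in. Tops of packs that are home are 41 mm below this point.
- carrier: The carrier: grey plastic block 120 (x) x 230 (y) x 50 mm (z) with two equal pockets, one each side of the handle, one already holding a pack; about 0.4 kg empty, 0.72 kg with both packs. Loose on the shelf, at any yaw. Origin at the centre of its underside, z up.
- full_pack_mid (a point): Centre of the pack that already sits in the carrier's other pocket, same shape as the loose one; stays there.
- full_seat (a point): Point of the carrier where full_pack_mid lies when that pack is home, 75 mm from the handle along the carrier's -y.
- brick_pack: Bystander: plain black battery block without a step, 50 x 85 x 60 mm; does not go in the carrier. Origin at the centre of its underside.
- tin: Bystander: empty open steel tin, 74 mm across, 110 mm tall. Origin at the centre of its underside.
- bottle: Bystander: blue bottle, 66 mm across, 220 mm tall. Origin at the centre of its underside.
- jar: Bystander: open clear glass jar, 76 mm across, 120 mm tall. Origin at the centre of its underside.
- jar_lid: Bystander: flat steel jar lid, 70 mm across, 12 mm thick. Origin at the centre of its underside.
- coat_hook: Bystander: white plastic coat hook lying flat, 70 x 70 x 15 mm. Origin at the centre of its base plate's underside.
Things that resemble listed ones, but are neither listed nor needed, are in the scene too. Leave any blue, pink or purple look-alike of the part that bears full_pack_mid alone.

How it is judged:
By the outcome, as a careful person would: the job done as asked, in the order asked, and still so for the second after the job is handed in, while the arm keeps its last pose, push and grip.
It also fails if it takes over 54 s, if anything falls off the work surface, if the arm or the gripper's body presses on something with over 40 N, if the wrist force passes 120 N, or if a joint passes its speed limit or range.

## Working session

There is one attempt and no reset: what is moved stays moved. The work goes in short steps, Python scripts to look and compute and a tool call to move; the robot and the scene stay as the last step left them, time stands still between calls to the robot, and variables do not carry over. Pictures are saved under pics/ and viewed, at most 10 in all, crops included, and the job is handed in when it is done.

Besides the shell and the picture viewer there is one more tool, called after ">>>" as name(argument=value, ...) on one line, values as JSON. drive_tool: Moves the arm, as the interface text tells. Its arguments: {"type":"object","properties":{"rows":{"type":"array","items":{"type":"array","items":{"type":"array","items":{"type":"number"}}}}},"required":["rows"]}

```bash
mkdir -p pics; ls
cat > h.py <<'E'
import numpy as np, cv2, pickle
from station import arm, vision, order
from scipy.spatial.transform import Rotation as R
def snap(n,f):
    c=vision.camera(n); cv2.imwrite(f'pics/{f}.png',c['color'][:,:,::-1]); pickle.dump(c,open(f'{f}.pkl','wb')); return c
def pts(c):
    z=c['z_map']; v,u=np.mgrid[:z.shape[0],:z.shape[1]]
    p=np.stack([(u-c['cx'])/c['fx']*z,(v-c['cy'])/c['fy']*z,z],-1)
    return p@R.from_euler('xyz',c['orientation'],degrees=True).as_matrix().T+np.array(c['xyz'])
E
python3 - <<'E'
from h import *
for n in('top','side'):
    c=snap(n,n+'0'); print(n,c['fx'],c['xyz'],c['orientation'])
print(arm.read_state())
a=[cv2.imread(f'pics/{n}0.png') for n in('top','side')]
E
```

```text
pics
top 390.63099735032387 [ 355.28984405  -22.79851936 1072.4637138 ] [-167.62860533   -0.22111951  -84.60498933]
side 394.7591606972566 [448.47031703 799.91603802 811.8942659 ] [-130.12002597    0.68653762 -173.89729092]
{'t': 0.1, 'qpos': array([6.48243756e+01, 1.48482666e+01, 1.19191712e+00, 7.64154227e+01,
       8.14724004e-05, 8.12563857e+01]), 'joint_velocities': array([-0.07337398, -0.10543947,  0.01563817, -0.01088581, -0.10068376,
       -0.04226382]), 'joint_efforts': array([ 4.94785796e-03, -5.56691301e+01,  3.45071268e+01,  1.16870186e-02,
       -8.42523968e-05, -6.75332089e-06]), 'tool_pos': array([155.47474244, 527.29036921, 230.7046535 ]), 'orientation': array([-1.79929074e+02, -1.09908499e-02,  1.63567983e+02]), 'force': array([-0.37824838,  0.07894472,  0.05503225]), 'ft_torque': array([ 0.04520754, -0.03882769,  0.01346297]), 'grasp_force': 0.0, 'opening': 85.12347356041433}
```

View pics/top0.png

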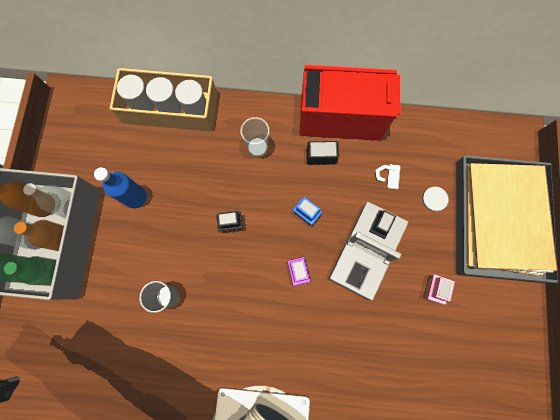

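View pics/side0.png

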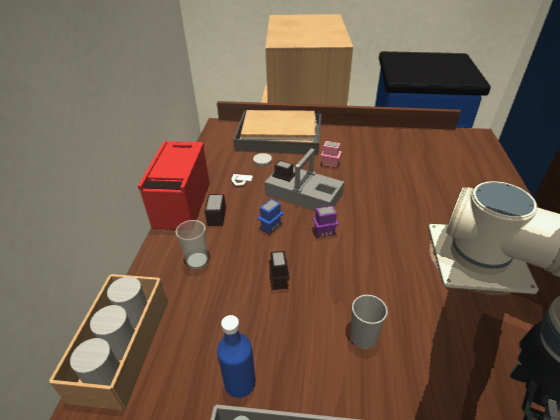

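The top view shows the loose black pack at (229,220). The carrier is at (370,250), with its full pocket at (382,222) and its empty one at (357,275). The side view shows the loose pack at (279,268) and the carrier at (305,187).

Run:
```python
from h import *
c=pickle.load(open('top0.pkl','rb')); P=pts(c); 
def rect(m,name,box):
    mm=np.zeros(m.shape,bool); u0,v0,u1,v1=box; mm[v0:v1,u0:u1]=m[v0:v1,u0:u1]
    n,l,s,_=cv2.connectedComponentsWithStats(mm.astype(np.uint8)); k=1+np.argmax(s[1:,4]); q=P[l==k]
    r=cv2.minAreaRect(q[:,:2].astype(np.float32)); print(name,len(q),'z',np.median(q[:,2]).round(1),'mean',q.mean(0).round(1),r, cv2.boxPoints(r).round(0).tolist())
z=P[...,2]
rect(abs(z-85)<8,'head',(205,195,255,245))
rect((z>36)&(z<100),'pack all',(205,195,255,245))
rect(abs(z-50)<8,'rim',(325,195,420,305))
rect((z>120)&(z<165),'handle',(325,195,420,305))
rect(abs(z-94)<12,'fullhead',(325,195,420,305))
rect(z<40,'pocket',(344,258,372,292))
rect((z<70)&(z>-20),'table',(280,180,300,260))
im=cv2.imread('pics/top0.png'); a=cv2.resize(im[190:310,200:420],None,fx=3.6,fy=3.6,interpolation=cv2.INTER_CUBIC);cv2.imwrite('pics/crop.png',a)
```

```text
head 285 z 85.8 mean [535.1 133.8  85.7] ((535.7027587890625, 134.3444061279297), (36.37548828125, 51.59308624267578), 12.68062973022461) [[512.0, 156.0], [524.0, 105.0], [559.0, 113.0], [548.0, 164.0]]
pack all 448 z 84.5 mean [532.1 130.5  74. ] ((535.325439453125, 134.66815185546875), (45.64801025390625, 66.19467163085938), 13.41079044342041) [[505.0, 162.0], [521.0, 97.0], [565.0, 108.0], [550.0, 172.0]]
rim 2908 z 50.9 mean [ 487.1 -237.3   50.9] ((495.19000244140625, -241.54025268554688), (120.99777221679688, 230.8573760986328), 67.84758758544922) [[365.0, -254.0], [579.0, -341.0], [625.0, -229.0], [411.0, -142.0]]
handle 346 z 144.2 mean [ 494.2 -239.3  142.4] ((494.69989013671875, -240.887451171875), (115.98764038085938, 14.416851043701172), 67.38934326171875) [[466.0, -292.0], [479.0, -297.0], [524.0, -190.0], [510.0, -185.0]]
fullhead 305 z 94.9 mean [ 563.1 -267.7   94.3] ((564.0792846679688, -268.8534851074219), (36.404701232910156, 51.84076690673828), 67.34757232666016) [[533.0, -276.0], [581.0, -296.0], [595.0, -262.0], [547.0, -242.0]]
pocket 314 z 19.2 mean [ 427.6 -217.4   19.9] ((427.193603515625, -215.28933715820312), (36.56618118286133, 54.98552322387695), 68.51615905761719) [[395.0, -222.0], [446.0, -242.0], [459.0, -208.0], [408.0, -188.0]]
table 1572 z 0.7 mean [563.8 -25.9   2.2] ((564.4218139648438, -25.825824737548828), (230.5719757080078, 54.397884368896484), 4.936407089233398) [[447.0, -9.0], [452.0, -63.0], [682.0, -43.0], [677.0, 11.0]]
```

View pics/crop.png

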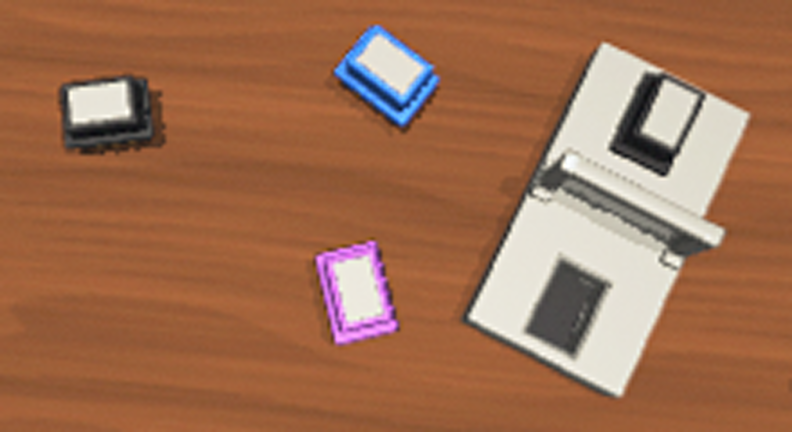

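The crop confirms the carrier's layout and the loose pack's upright pose. Next I'll write a helper that gives the move numbers.

```bash
cat >> h.py <<'E'
def go(x,y,z,yaw):
    s=arm.read_state(); r=R.from_euler('xyz',s['orientation'],degrees=True)
    d=r.inv().apply(np.array([x,y,z])-s['tool_pos'])/30
    w=(r.inv()*R.from_euler('xyz',[180,0,yaw],degrees=True)).as_rotvec(degrees=True)/5
    print(s['t'],'pos',s['tool_pos'].round(1),s['orientation'].round(2),'open',s['opening'].round(1),'F',s['force'].round(1),s['grasp_force'],'\nmove',d.round(3),w.round(3))
E
python3 -c "
from h import *
go(535.5,134.5,170,103)"
```

```text
Traceback (most recent call last):
  File "h.py", line 14, in go
    print(s['t'],'pos',s['tool_pos'].round(1),s['orientation'].round(2),'open',s['opening'].round(1),'F',s['force'].round(1),s['grasp_force'],'\nmove',d.round(3),w.round(3))
                                                                               ^^^^^^^^^^^^^^^^^^
AttributeError: 'float' object has no attribute 'round'
```

```bash
sed -i "s/s\['opening'\].round(1)/round(s['opening'],1)/" h.py
python3 -c "
from h import *
go(535.5,134.5,170,103)"
```

```text
0.1 pos [155.5 527.3 230.7] [-1.7993e+02 -1.0000e-02  1.6357e+02] open 85.1 F [-0.4  0.1  0.1] 0.0 
move [-15.854  -8.972   2.032] [-1.4000e-02  6.0000e-03  1.2114e+01]
```

>>> drive_tool(rows=[[[75,-15.85,-8.97,2.0,0,0,12.1],[75,-15.85,-8.97,2.0,0,0,12.1],[75,-15.85,-8.97,2.0,0,0,12.1],[75,-15.85,-8.97,2.0,0,0,12.1],[75,-15.85,-8.97,2.0,0,0,12.1],[75,-15.85,-8.97,2.0,0,0,12.1],[75,-15.85,-8.97,2.0,0,0,12.1],[75,-15.85,-8.97,2.0,0,0,12.1],[75,-15.85,-8.97,2.0,0,0,12.1],[75,-15.85,-8.97,2.0,0,0,12.1]]])

```text
t: 0.93
tool_pos: [444.5, 228.1, 185.5]
orientation: [-180.0, -0.0, 102.8]
force: [0.0, 1.7, 0.4]
opening: 64.2
grasp_force: 0.0
```

```bash
python3 -c "
from h import *
go(535.5,134.5,130,103)"
```

```text
0.9333 pos [444.5 228.1 185.5] [-179.99   -0.    102.84] open 64.2 F [0.  1.7 0.4] 0.0 
move [-3.715  2.264  1.849] [-0.002 -0.001 -0.033]
```

>>> drive_tool(rows=[[[75,-3.7,2.26,1.85,0,0,0],[75,-3.7,2.26,1.85,0,0,0],[75,-3.7,2.26,1.85,0,0,0],[75,-3.7,2.26,1.85,0,0,0],[75,-3.7,2.26,1.85,0,0,0],[75,-3.7,2.26,1.85,0,0,0],[75,-3.7,2.26,1.85,0,0,0]]])

```text
t: 1.52
tool_pos: [534.1, 137.8, 130.6]
orientation: [-180.0, -0.0, 103.1]
force: [0.8, 0.3, -0.4]
opening: 63.8
grasp_force: 0.0
```

```bash
python3 -c "
from h import *
go(535.5,134.5,54,103)"
```

```text
1.5167 pos [534.1 137.8 130.6] [-1.7998e+02 -2.0000e-02  1.0309e+02] open 63.8 F [ 0.8  0.3 -0.4] 0.0 
move [-0.119  0.021  2.555] [-0.003 -0.004  0.018]
```

>>> drive_tool(rows=[[[75,-0.12,0.02,1.0,0,0,0],[75,-0.12,0.02,1.8,0,0,0],[75,-0.12,0.02,2.3,0,0,0],[75,-0.12,0.02,2.55,0,0,0],[75,-0.12,0.02,2.55,0,0,0],[75,-0.12,0.02,2.55,0,0,0]]])

```text
t: 2.02
tool_pos: [536.1, 134.6, 54.8]
orientation: [179.9, 0.0, 103.1]
force: [0.4, -0.2, 0.2]
opening: 63.8
grasp_force: 0.0
```

>>> drive_tool(rows=[[[20,0,0,0,0,0,0],[20,0,0,0,0,0,0],[20,0,0,0,0,0,0],[20,0,0,0,0,0,0],[20,0,0,0,0,0,0],[20,0,0,0,0,0,0],[20,0,0,0,0,0,0],[20,0,0,0,0,0,0]]])

```text
t: 2.68
tool_pos: [536.9, 134.0, 55.2]
orientation: [179.9, -0.0, 103.1]
force: [-1.3, 0.5, 5.2]
opening: 35.0
grasp_force: 59.4
```

```bash
python3 -c "
from h import *
go(535.5,134.5,160,103)"
```

```text
2.6833 pos [536.9 134.   55.2] [ 1.7986e+02 -1.0000e-02  1.0307e+02] open 35.0 F [-1.3  0.5  5.2] 59.38315808773041 
move [ 0.028 -0.033 -3.494] [ 0.028 -0.001  0.014]
```

>>> drive_tool(rows=[[[20,0,0,-0.6,0,0,0],[20,0,0,-1.6,0,0,0],[20,0,0,-2.8,0,0,0],[20,0,0,-4.0,0,0,0],[20,0,0,-4.2,0,0,0],[20,0,0,-4.2,0,0,0]]])

```text
t: 3.18
tool_pos: [537.5, 133.9, 183.0]
orientation: [179.7, 0.0, 103.1]
force: [-0.8, 0.6, -2.0]
opening: 34.8
grasp_force: 60.5
```

```bash
python3 -c "
from h import *
go(425.7,-212.6,180,157.6)"
```

```text
3.1833 pos [537.5 133.9 183. ] [1.7966e+02 5.0000e-02 1.0307e+02] open 34.8 F [-0.8  0.6 -2. ] 60.51405429840088 
move [-10.407  -6.241   0.071] [  0.058   0.041 -10.907]
```

>>> drive_tool(rows=[[[20,-10.4,-6.24,0,0.05,0,-10.9],[20,-10.4,-6.24,0,0.05,0,-10.9],[20,-10.4,-6.24,0,0.05,0,-10.9],[20,-10.4,-6.24,0,0.05,0,-10.9],[20,-10.4,-6.24,0,0.05,0,-10.9],[20,-10.4,-6.24,0,0.05,0,-10.9],[20,-10.4,-6.24,0,0.05,0,-10.9],[20,-10.4,-6.24,0,0.05,0,-10.9],[20,-10.4,-6.24,0,0.05,0,-10.9],[20,-10.4,-6.24,0,0.05,0,-10.9]]])

```text
t: 4.02
tool_pos: [422.6, -214.7, 178.5]
orientation: [-179.8, -0.2, 157.8]
force: [0.2, 0.3, -1.8]
opening: 35.1
grasp_force: 60.7
```

>>> drive_tool(rows=[[[20,0,0,0,0,0,0],[20,0,0,0,0,0,0],[20,0,0,0,0,0,0],[20,0,0,0,0,0,0]]])

```text
t: 4.35
tool_pos: [424.3, -211.5, 179.2]
orientation: [-179.8, -0.2, 157.6]
force: [-0.2, -0.4, -2.0]
opening: 35.4
grasp_force: 60.8
```

```bash
python3 -c "
from h import *
go(425.7,-212.6,120,157.6)
c=snap('side','side1'); P=pts(c)
a=cv2.imread('pics/side1.png')[100:230,240:380]; cv2.imwrite('pics/s1c.png',cv2.resize(a,None,fx=4,fy=4,interpolation=cv2.INTER_CUBIC))
"
```

```text
4.35 pos [ 424.3 -211.5  179.2] [-1.7982e+02 -1.7000e-01  1.5762e+02] open 35.4 F [-0.2 -0.4 -2. ] 60.83151698112488 
move [-0.063 -0.011  1.974] [-0.037 -0.034  0.003]
```

View pics/s1c.png

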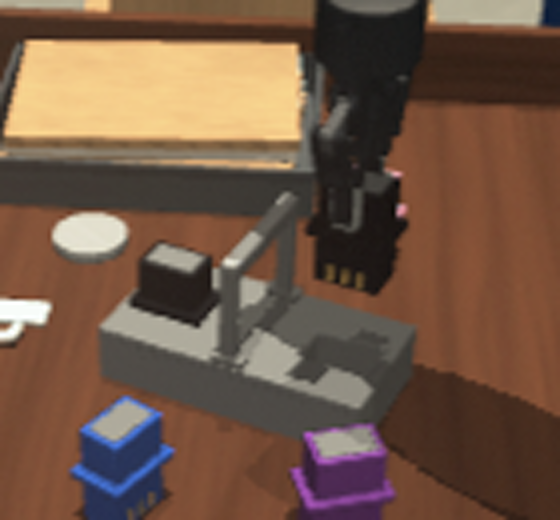

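The side view crop shows the pack hanging upright in the gripper over the empty pocket at about (355,235), with the handle clear.

>>> drive_tool(rows=[[[20,-0.06,-0.01,1.0,-0.03,-0.03,0],[20,-0.06,-0.01,2.0,-0.03,-0.03,0],[20,-0.06,-0.01,2.2,-0.03,-0.03,0],[20,-0.06,-0.01,2.2,-0.03,-0.03,0],[20,-0.06,-0.01,2.2,-0.03,-0.03,0],[20,-0.06,-0.01,2.2,-0.03,-0.03,0]]])

```text
t: 4.9
tool_pos: [426.6, -213.8, 115.3]
orientation: [-179.9, 0.2, 157.6]
force: [0.6, -0.2, -2.0]
opening: 35.1
grasp_force: 60.6
```

```bash
python3 -c "
from h import *
go(425.7,-212.6,96,157.6)
c=snap('top','top1'); P=pts(c)
a=cv2.imread('pics/top1.png')[200:310,320:420]; cv2.imwrite('pics/t1c.png',cv2.resize(a,None,fx=5,fy=5,interpolation=cv2.INTER_CUBIC))
"
```

```text
4.9 pos [ 426.6 -213.8  115.3] [-1.7991e+02  1.5000e-01  1.5761e+02] open 35.1 F [ 0.6 -0.2 -2. ] 60.57933211326599 
move [0.044 0.028 0.643] [-0.019  0.031  0.002]
```

View pics/t1c.png

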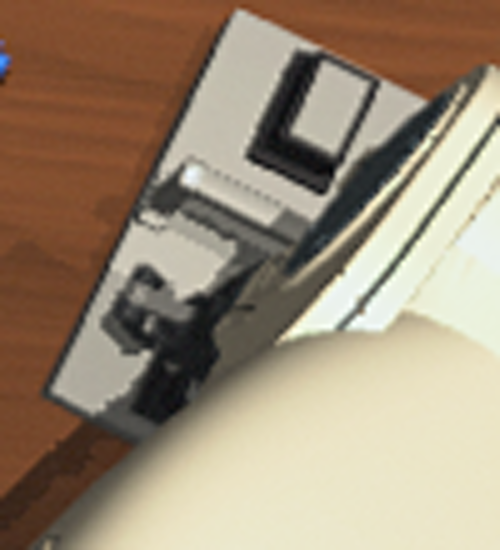

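The arm hides the pocket in the top view, so I'll go down slowly and watch the force.

>>> drive_tool(rows=[[[20,0.02,0.01,0.15,0,0,0],[20,0.02,0.01,0.3,0,0,0],[20,0.02,0.01,0.45,0,0,0],[20,0.02,0.01,0.5,0,0,0],[20,0.02,0.01,0.55,0,0,0],[20,0.02,0.01,0.6,0,0,0],[20,0.02,0.01,0.65,0,0,0],[20,0.02,0.01,0.65,0,0,0],[20,0.02,0.01,0.65,0,0,0]]])

```text
t: 5.7
tool_pos: [425.1, -213.0, 94.1]
orientation: [-179.9, 0.0, 157.6]
force: [2.0, 0.1, -1.6]
opening: 35.0
grasp_force: 60.6
```

```bash
python3 -c "
from h import *
go(425.7,-212.6,80,157.6)"
```

```text
5.7 pos [ 425.1 -213.    94.1] [-1.7994e+02  1.0000e-02  1.5757e+02] open 35.0 F [ 2.   0.1 -1.6] 60.62870979309082 
move [-0.014  0.022  0.471] [-0.011  0.001 -0.006]
```

The plug is in the pocket, with only about 2 N of sideways force.

>>> drive_tool(rows=[[[20,0,0,0.1,0,0,0],[20,0,0,0.2,0,0,0],[20,0,0,0.3,0,0,0],[20,0,0,0.4,0,0,0],[20,0,0,0.5,0,0,0],[20,0,0,0.55,0,0,0],[20,0,0,0.55,0,0,0]]])

```text
t: 6.28
tool_pos: [425.1, -213.1, 77.3]
orientation: [-179.9, 0.0, 157.6]
force: [1.8, -0.1, -2.5]
opening: 35.2
grasp_force: 60.7
```

>>> drive_tool(rows=[[[20,0,0,0.05,0,0,0],[20,0,0,0.1,0,0,0],[20,0,0,0.15,0,0,0],[20,0,0,0.2,0,0,0],[20,0,0,0.2,0,0,0]]])

```text
t: 6.7
tool_pos: [425.1, -213.1, 71.8]
orientation: [-179.9, 0.0, 157.6]
force: [0.1, 0.9, 0.3]
opening: 35.3
grasp_force: 61.1
```

```bash
python3 -c "
from h import *
go(425.7,-212.6,64,157.6)"
```

```text
6.7 pos [ 425.1 -213.1   71.8] [-1.7993e+02  3.0000e-02  1.5757e+02] open 35.3 F [0.1 0.9 0.3] 61.06594204902649 
move [-0.01   0.024  0.26 ] [-0.013  0.007 -0.006]
```

>>> drive_tool(rows=[[[20,0,0,0.05,0,0,0],[20,0,0,0.1,0,0,0],[20,0,0,0.15,0,0,0],[20,0,0,0.15,0,0,0]]])

```text
t: 7.03
tool_pos: [425.2, -213.2, 67.4]
orientation: [-179.9, 0.0, 157.6]
force: [0.7, 0.4, 2.1]
opening: 35.0
grasp_force: 61.3
```

>>> drive_tool(rows=[[[20,0,0,0.05,0,0,0],[20,0,0,0.1,0,0,0],[20,0,0,0.1,0,0,0]]])

```text
t: 7.28
tool_pos: [425.2, -213.2, 64.4]
orientation: [-179.9, 0.0, 157.6]
force: [0.1, -0.1, 2.2]
opening: 35.4
grasp_force: 61.4
```

>>> drive_tool(rows=[[[20,0,0,0.05,0,0,0],[20,0,0,0.05,0,0,0],[20,0,0,0.05,0,0,0]]])

```text
t: 7.53
tool_pos: [425.3, -213.2, 64.1]
orientation: [-179.9, 0.1, 157.6]
force: [-3.4, 4.8, 19.4]
opening: 34.8
grasp_force: 63.2
```

The force rose sharply to 19 N at the expected height, so the shoulder is on the rim. Releasing and rising.

>>> drive_tool(rows=[[[75,0,0,0,0,0,0],[75,0,0,0,0,0,0],[75,0,0,0,0,0,0],[75,0,0,0,0,0,0],[75,0,0,0,0,0,0],[75,0,0,-0.5,0,0,0],[75,0,0,-1.5,0,0,0],[75,0,0,-2.8,0,0,0],[75,0,0,-4.2,0,0,0],[75,0,0,-5,0,0,0]]])

```text
t: 8.37
tool_pos: [425.7, -213.4, 216.6]
orientation: [-179.9, 0.2, 157.6]
force: [0.2, -0.2, 0.3]
opening: 64.2
grasp_force: 0.0
```

```bash
python3 -c "
from h import *
go(425.7,-62,240,67.6)"
```

```text
8.3667 pos [ 425.7 -213.4  216.6] [-179.89    0.23  157.57] open 64.2 F [ 0.2 -0.2  0.3] 0.0 
move [ 1.922  4.662 -0.797] [ 0.018  0.053 17.994]
```

>>> drive_tool(rows=[[[75,1.92,4.66,-0.8,0,0.05,18],[75,1.92,4.66,-0.8,0,0.05,18],[75,1.92,4.66,-0.8,0,0.05,18],[75,1.92,4.66,-0.8,0,0.05,18],[75,1.92,4.66,-0.8,0,0.05,18],[75,1.92,4.66,-0.8,0,0.05,18],[75,1.92,4.66,-0.8,0,0.05,18],[75,1.92,4.66,-0.8,0,0.05,18],[75,1.92,4.66,-0.8,0,0.05,18],[75,1.92,4.66,-0.8,0,0.05,18]]])

```text
t: 9.2
tool_pos: [425.3, -61.7, 236.4]
orientation: [-179.9, -0.1, 88.8]
force: [-0.3, -0.3, -0.6]
opening: 64.1
grasp_force: 0.0
```

```bash
cat > m.py <<'E'
from h import *
import sys
c=snap('top',sys.argv[1]); P=pts(c); z=P[...,2]
def comp(m,name,box):
    mm=np.zeros(m.shape,np.uint8); u0,v0,u1,v1=box; mm[v0:v1,u0:u1]=m[v0:v1,u0:u1]
    n,l,s,_=cv2.connectedComponentsWithStats(mm)
    for k in range(1,n):
        if s[k,4]<60: continue
        q=P[l==k]; r=cv2.minAreaRect(q[:,:2].astype(np.float32)); print(name,len(q),'z',np.percentile(q[:,2],[20,50,80]).round(1),np.round(r[0],1),np.round(r[1],1),round(r[2],1))
B=(320,195,425,310)
comp(abs(z-50)<6,'rim',B); comp((z>125)&(z<165),'handle',B); comp(abs(z-97)<15,'heads',B)
a=cv2.imread(f'pics/{sys.argv[1]}.png')[195:310,320:425]; cv2.imwrite('pics/t2c.png',cv2.resize(a,None,fx=5,fy=5,interpolation=cv2.INTER_CUBIC))
go(495,-241.2,190,67.6)
E
python3 m.py top2
```

```text
rim 94 z [48.7 50.8 52.4] [ 607.  -247.3] [46.1 17.5] 68.1
rim 485 z [49.2 50.7 52.5] [ 549.8 -295.2] [62.4 87.7] 67.3
rim 801 z [49.5 51.  52.5] [ 433.9 -250.7] [ 58.  127.3] 69.5
handle 209 z [141.7 143.9 145.5] [ 485.9 -261.3] [71.1 15.3] 67.1
heads 285 z [93.3 94.7 96.5] [ 564.2 -269.1] [36.2 53.3] 68.2
heads 184 z [93.7 95.3 96.6] [ 419.9 -219.9] [21.2 52.3] 69.9
9.25 pos [425.3 -61.7 236.4] [-1.7989e+02 -8.0000e-02  8.8270e+01] open 63.9 F [ 0.2  0.1 -0.2] 0.0 
move [-5.912  2.507  1.535] [-0.024 -0.012  4.134]
```

View pics/t2c.png

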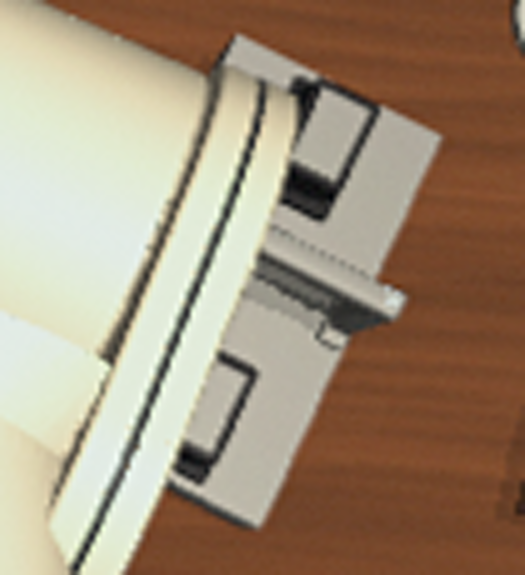

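The top view crop shows both packs in the carrier, heads at (340,150) and (205,410). Both tops are at about 95 mm, so both are home, and the carrier hasn't moved. Now the handle.

>>> drive_tool(rows=[[[50,-5.91,2.5,1.2,0,0,4.1],[50,-5.91,2.5,1.2,0,0,4.1],[50,-5.91,2.5,1.2,0,0,4.1],[50,-5.91,2.5,1.2,0,0,4.1],[50,-5.91,2.5,1.2,0,0,4.1],[50,-5.91,2.5,1.2,0,0,4.1],[50,-5.91,2.5,1.2,0,0,4.1],[50,-5.91,2.5,1.2,0,0,4.1],[50,-5.91,2.5,1.2,0,0,4.1],[50,-5.91,2.5,1.2,0,0,4.1]]])

```text
t: 10.08
tool_pos: [497.5, -239.2, 200.9]
orientation: [-179.9, -0.0, 68.8]
force: [-0.5, 0.1, -0.8]
opening: 42.5
grasp_force: 0.0
```

```bash
python3 -c "
from h import *
go(494.8,-241.2,117,67.6)"
```

```text
10.0833 pos [ 497.5 -239.2  200.9] [-1.7993e+02 -3.0000e-02  6.8760e+01] open 42.5 F [-0.5  0.1 -0.8] 0.0 
move [-0.097 -0.057  2.795] [-0.013 -0.006  0.232]
```

>>> drive_tool(rows=[[[50,-0.1,-0.06,0.5,0,0,0.2],[50,-0.1,-0.06,1.3,0,0,0.2],[50,-0.1,-0.06,2.1,0,0,0.2],[50,-0.1,-0.06,2.6,0,0,0.2],[50,-0.1,-0.06,2.8,0,0,0.2],[50,-0.1,-0.06,2.8,0,0,0.2],[50,-0.1,-0.06,2.8,0,0,0.2]]])

```text
t: 10.67
tool_pos: [495.0, -241.9, 117.2]
orientation: [-179.9, -0.0, 67.7]
force: [-0.2, 0.3, 0.4]
opening: 42.6
grasp_force: 0.0
```

```bash
python3 -c "
from h import *
go(494.8,-241.2,117,67.6)"
```

```text
10.6667 pos [ 495.  -241.9  117.2] [-1.7994e+02 -3.0000e-02  6.7700e+01] open 42.6 F [-0.2  0.3  0.4] 0.0 
move [ 0.018 -0.017  0.006] [-0.011 -0.005  0.02 ]
```

>>> drive_tool(rows=[[[0,0.02,-0.02,0,0,0,0],[0,0.02,-0.02,0,0,0,0],[0,0.02,-0.02,0,0,0,0],[0,0.02,-0.02,0,0,0,0],[0,0.02,-0.02,0,0,0,0],[0,0.02,-0.02,0,0,0,0],[0,0.02,-0.02,0,0,0,0],[0,0.02,-0.02,0,0,0,0]]])

```text
t: 11.33
tool_pos: [495.0, -241.6, 117.5]
orientation: [180.0, -0.0, 67.7]
force: [-0.6, 0.8, 6.5]
opening: 12.5
grasp_force: 59.5
```

```bash
python3 -c "
from h import *
go(494.8,-241.2,217,67.6); print(arm.read_state()['ft_torque'])"
```

```text
11.3333 pos [ 495.  -241.6  117.5] [ 1.7998e+02 -3.0000e-02  6.7670e+01] open 12.5 F [-0.6  0.8  6.5] 59.465258717536926 
move [ 0.011 -0.009 -3.316] [ 0.004 -0.006  0.014]
[0.29375155 0.10601479 0.07765528]
```

Firm grip. Lifting slowly, 10 mm first.

>>> drive_tool(rows=[[[0,0,0,-0.05,0,0,0],[0,0,0,-0.1,0,0,0],[0,0,0,-0.2,0,0,0],[0,0,0,-0.3,0,0,0],[0,0,0,-0.4,0,0,0],[0,0,0,-0.45,0,0,0],[0,0,0,-0.45,0,0,0]]])

```text
t: 11.92
tool_pos: [494.6, -241.5, 130.1]
orientation: [-179.9, -0.0, 67.7]
force: [0.3, 1.4, -6.7]
opening: 13.1
grasp_force: 58.5
```

```bash
python3 -c "
from h import *
go(494.8,-241.2,217,67.6); print(arm.read_state()['ft_torque'])"
```

```text
11.9167 pos [ 494.6 -241.5  130.1] [-1.7992e+02 -3.0000e-02  6.7650e+01] open 13.1 F [ 0.3  1.4 -6.7] 58.497211933135986 
move [ 1.300e-02 -1.000e-03 -2.895e+00] [-0.016 -0.006  0.011]
[-0.01084182  0.03529489  0.01695237]
```

>>> drive_tool(rows=[[[0,0,0,-0.15,0,0,0],[0,0,0,-0.5,0,0,0],[0,0,0,-0.9,0,0,0],[0,0,0,-1.3,0,0,0],[0,0,0,-1.7,0,0,0],[0,0,0,-2.1,0,0,0],[0,0,0,-2.5,0,0,0],[0,0,0,-2.75,0,0,0],[0,0,0,-2.9,0,0,0],[0,0,0,-2.9,0,0,0]]])

```text
t: 12.75
tool_pos: [494.8, -241.7, 217.6]
orientation: [-180.0, -0.0, 67.7]
force: [0.5, -0.3, -6.6]
opening: 12.8
grasp_force: 58.8
```

>>> drive_tool(rows=[[[0,0,0,0,0,0,0],[0,0,0,0,0,0,0],[0,0,0,0,0,0,0],[0,0,0,0,0,0,0],[0,0,0,0,0,0,0],[0,0,0,0,0,0,0]]])

```text
t: 13.25
tool_pos: [494.5, -241.5, 216.5]
orientation: [-179.9, -0.0, 67.7]
force: [0.5, -0.2, -6.8]
opening: 13.3
grasp_force: 58.7
```

Run:
```python
from h import *
go(494.8,-241.2,217,67.6)
snap('side','side3'); c=snap('top','top3'); P=pts(c)
for n in('top3','side3'):
  c=pickle.load(open(n+'.pkl','rb')); P=pts(c); d=P[...,:2]-[495,-241.5]; a=np.radians(67.6)
  X=d@[np.cos(a),np.sin(a)]; Y=d@[-np.sin(a),np.cos(a)]; z=P[...,2]
  m=(abs(X)<55)&(abs(Y)<112)&(c['z_map']>0)
  for nm,mm in (('rim',m&(abs(z-150)<9)),('head+',m&(abs(z-195)<10)&(Y>50)&(Y<98)&(abs(X)<17)),('head-',m&(abs(z-195)<10)&(Y<-50)&(Y>-98)&(abs(X)<17))):
    if mm.sum()<15: print(n,nm,mm.sum()); continue
    A=np.c_[X[mm],Y[mm],np.ones(mm.sum())]; s=np.linalg.lstsq(A,z[mm],rcond=None)[0]
    print(n,nm,mm.sum(),'med z',np.median(z[mm]).round(1),'slope deg',np.degrees(s[:2]).round(2),'z0',s[2].round(1))
a=cv2.imread('pics/side3.png')[80:260,220:400]; cv2.imwrite('pics/s3c.png',cv2.resize(a,None,fx=3.2,fy=3.2,interpolation=cv2.INTER_CUBIC))
```

```text
13.25 pos [ 494.5 -241.5  216.5] [-1.7987e+02 -4.0000e-02  6.7650e+01] open 13.3 F [ 0.5 -0.2 -6.8] 58.749250173568726 
move [ 0.012  0.005 -0.015] [-0.026 -0.008  0.011]
top3 rim 1206 med z 150.2 slope deg [-2.26 -0.05] z0 151.8
top3 head+ 0
top3 head- 131 med z 193.9 slope deg [-2.84 -0.01] z0 194.3
side3 rim 875 med z 150.6 slope deg [-0.47  0.02] z0 151.5
side3 head+ 101 med z 194.7 slope deg [-5.06  0.14] z0 194.2
side3 head- 85 med z 194.6 slope deg [-0.63 -2.61] z0 191.1
```

View pics/s3c.png

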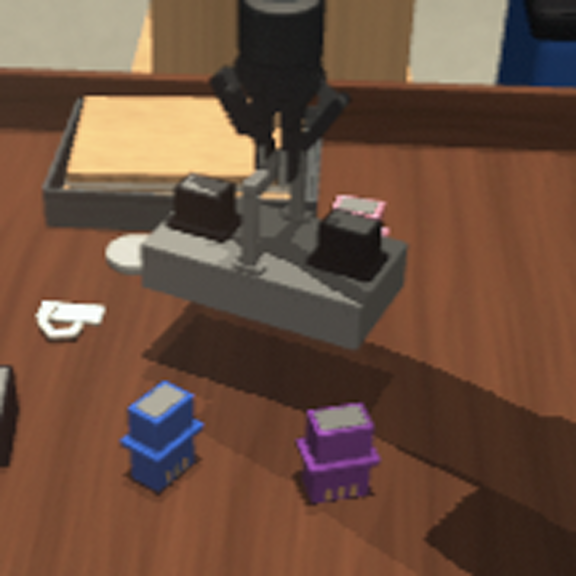

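The side view shows the carrier clear of the shelf with both packs in it. The fitted slope along x is noisy, so I'll check it robustly against the picture taken on the shelf.

Run:
```python
from h import *
from scipy.optimize import least_squares
for n,h in(('top0',0),('top3',99.5),('side0',0),('side3',99.5)):
  c=pickle.load(open(n+'.pkl','rb')); P=pts(c); d=P[...,:2]-[495,-241.5]; a=np.radians(67.6)
  X=d@[np.cos(a),np.sin(a)]; Y=d@[-np.sin(a),np.cos(a)]; z=P[...,2]
  m=(abs(X)<54)&(abs(Y)<108)&(abs(z-51-h)<7)&(c['z_map']>0)&(abs(Y)>12)&~((abs(X)<27)&(abs(abs(Y)-75)<38))
  f=least_squares(lambda s:s[0]*X[m]+s[1]*Y[m]+s[2]-z[m],[0,0,50+h],loss='soft_l1',f_scale=1)
  print(n,m.sum(),np.degrees(f.x[:2]).round(2),f.x[2].round(1),'by X',[(round(np.median(z[m&(abs(X-x)<8)]),1),int((m&(abs(X-x)<8)).sum())) for x in(-45,-25,0,25,45)])
```

```text
top0 1633 [-0.06  0.01] 51.0 by X [(np.float64(51.0), 405), (np.float64(50.8), 196), (np.float64(51.3), 77), (np.float64(51.3), 198), (np.float64(50.9), 409)]
top3 832 [-0.22  0.21] 150.1 by X [(np.float64(nan), 0), (np.float64(nan), 0), (np.float64(149.8), 11), (np.float64(149.9), 198), (np.float64(150.0), 469)]
side0 582 [-0.01 -0.01] 51.3 by X [(np.float64(51.3), 106), (np.float64(51.3), 64), (np.float64(50.9), 26), (np.float64(51.4), 81), (np.float64(51.2), 171)]
side3 498 [-0.22  0.04] 150.4 by X [(np.float64(150.4), 52), (np.float64(150.6), 36), (np.float64(150.5), 28), (np.float64(150.1), 93), (np.float64(150.3), 185)]
  return _methods._mean(a, axis=axis, dtype=dtype,
  ret = ret.dtype.type(ret / rcount)
```

The carrier is level to about 0.2° and was raised 99 mm. Handing in.

```bash
python3 -c "
from station import order
print(order.hand_in())"
```

```text
the job is handed in; nothing more can be done
None
```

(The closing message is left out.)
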